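# Draw up the cam lock of a flat-pack spectacle rack

## Task

Two white boards of a flat-pack spectacle rack lie end to end with the bolt of the loose board already in the cam lock. Take the red screwdriver from its stand, seat its blade in the slot of the steel cam disc and turn the disc clockwise until the cam has drawn the loose board up firmly tight against the rubber buffers; do not force it any further or press hard, and do not push the loose board by hand. Then stand the screwdriver back in its stand, fully down, and leave the other things on the table alone.

Things in the scene. Friction and masses are not known exactly. Their poses are not given: they have to be found in the camera images.
- fixed_board: White laminate board 144 (x) x 160 (y) x 28 mm thick, fixed flat on the table, with a wooden guide rail 20 mm high, 16 mm wide along each y side, running on 110 mm beyond the board's edge so that the loose board slides between them. Origin: on the table surface, on the axis of the cam disc; +x points to the loose board; z up. The joint edge lies at x = +34 mm. Two black rubber buffer strips stand out of this edge by 0 to 4 mm; how much differs each time and is not measured.
- fixed_edge (a point): Middle of the joint edge of the fixed board, on its top face (28 mm above the table); x points out to the loose board.
- loose_board: White laminate board 100 (x) x 160 (y) x 28 mm, about 0.25 to 0.45 kg, lying loose on the table between the guide rails. Origin: middle of its joint edge, on the table; +x points away from the fixed board. A steel ball-headed bolt (head 11 mm) reaches from this edge into the cam. At the start there is a gap of 5.5 to 6.2 mm between the boards; turning the cam draws the loose board up to the buffers.
- loose_edge (a point): Middle of the joint edge of the loose board, on its top face. Its x in the frame of fixed_edge is the gap between the boards.
- cam (a joint): Turn of the cam disc, rad, clockwise from above. Starts at 0 to 0.1; drawing the bolt in takes under 0.1 N m. When the board meets the buffers, anywhere from 0.5 to 1.2, the torque climbs: tight at 0.16 N m, forced above 0.25. Left alone it eases back a little and keeps over half its clamping. The disc lags the hand by 0.1 to 0.4 rad (play in the slot, give of the grip).
- cam_slot (a point): Centre of the steel cam disc (52 mm across) at its top face, flush with the board's top 28 mm above the table; turns with the disc. z up; the y axis runs along the straight slot. The slot is 15.5 mm long (y), 4 mm wide (x) and 6 mm deep, with walls that flare out by 1.5 mm all round over the top 1.5 mm. A red dot marks the +y end of the slot. The disc is free to turn only, with friction.
- driver: Screwdriver, 130 mm long, 0.12 kg. Origin: middle of the blade's tip; z points along it from tip to handle. Flat steel blade 14 mm wide (y) and 2.5 mm thick (x), from the tip to z = 14 mm; shaft 9 mm thick to 30 mm; black collar 15 mm thick from 30 to 60 mm; square red handle 26 x 26 mm from 60 to 130 mm, its flat sides across x and y. It stands upright in the stand, at any turn, with the handle wholly above the stand.
- driver_tip (a point): Middle of the tip of the screwdriver's blade, same axes as driver.
- stand: Wooden block 50 x 50 x 70 mm high, fixed to the table. Origin: centre of its underside. A round upright hole 18 mm wide, 66 mm deep, in the middle of its top takes the screwdriver's blade and collar; the handle's underside then rests on the top and the tip is 10 mm above the table. Entry lightly chamfered.
- specs_a: Folded black spectacles, 44 x 136 x 9 mm, lying on the table; leave alone. Origin: centre, 1 mm under the underside.
- specs_b: Folded blue spectacles, as specs_a; leave alone.
- sanitizer: Clear hand-rub bottle 56 mm across, 150 mm high; leave alone. Origin: centre of the underside.
- case: Yellow spectacle case 60 x 160 x 35 mm; leave alone. Origin: centre of the underside.
- spare_bolt: Spare ball-headed bolt, 11 mm thick, 38 mm long, lying on the table; leave alone. Origin: under the ball, on the table.
- parts_dish: White dish 80 mm across, 25 mm high; leave alone. Origin: centre of the underside.
There are look-alikes about, which are no part of the job. Leave any purple look-alike of the driver alone.

How it is judged:
By the outcome, as a careful person would: the job done as asked, in the order asked, and still so for the second after the job is handed in, with the robot touching nothing.
It also fails if it takes over 67 s, if anything falls off the work surface, if the arm or the gripper's body presses on something with over 40 N, if the wrist force passes 120 N, or if a joint passes its speed limit or range.

## Robot

A 7-joint arm with a two-finger parallel gripper is mounted at the origin on the work surface. World frame = base frame: x ahead of the robot, y to its left, z up, the work surface at z = 0. Lengths are in mm, angles in rad, forces in N, time in s.
With the tool pointing down it reaches from about 425 to 925 mm from the base axis. Payload 6.8 kg.
Tool frame: the origin (TCP) lies between the finger pads; the fingertips stand 25 mm ahead of it and the grasp point (between the pads) lies 6 mm ahead of it; y points along the fingers, z is the direction in which the jaws open and shut, and the axes are right-handed (so a half turn about y gives the same grasp; the last joint's range is limited). The gripper opens to 88 mm and grips with 3 to 60 N. Pads are 20 mm wide; open, the fingers measure 115 mm over their backs; the gripper's body (75 mm by 178 mm) begins 61 mm behind the grasp point.
Start: joints at [-1.257, 0.477, 0.022, 1.555, -0.011, 1.109, -0.083], TCP at [276.346, 615.857, 247.664] pointing down, gripper open.
Joint ranges: [-2.96, 2.96], [-0.34, 2.1], [-1.41, 1.46], [0.24, 2.44], [-1.37, 4.51], [0.17, 1.92], [-2.96, 2.96]. Speed limits (rad/s): [2.39, 2.39, 3.14, 3.14, 3.14, 3.14, 3.14].

## Interface

Orientations are given as a unit quaternion [w, x, y, z].
In Python, from cell import bot gives the robot as it stands.
- The arm moves only by the tool drive_tool, never from a script. Its argument "plan" is text: rows parted by semicolons, each of 7 numbers parted by spaces: the opening, from 0 (shut) to 1 (fully open), then the shift along the tool's x, y, z in m, then the turn, a rotation vector about the tool's x, y, z in degrees. In form: claw x y z wx wy wz; .... A call has exactly 10 rows; each row is the pose to reach, as a shift and turn from the pose measured when the call began, along the tool's axes at that moment; what a row does not reach only later rows make up. A row lasts 1/8 s, in which the tool goes at most 62.5 mm and 10.7 degrees, less where a joint would pass 70% of its speed; a pose out of reach is approached as far as the arm can. A call with a gripper value outside its range is refused whole. The fingers move at their own pace and stop on an object; "grip_force" is the grip in N (left out, the last holds). Time passes only in rows, so rows that repeat a pose let the fingers close, or fill a call up. It gives the time, the measured TCP pose, the force and the opening at its end, in the units of the state.
- bot.get_state(): the state, without advancing time (a new reading comes with each control period).
- bot.camera(name): name is "scene" or "top" or "wrist"; returns a dict with "pixels" (400x640x3 uint8, red, green, blue), "intrinsics" (3x3 intrinsics, pixels), "rvec" (rotation vector, rad) and "tvec" (3), from world to camera coordinates, as OpenCV has them. Camera axes: x right, y down, z forward; pixel columns grow to the right and rows downward; lengths in mm; the calibration is good to about 2 mm. A picture is of the moment at which its call begins. There is no depth.
- bot.finish_job(): hands the job in, once; it reports no verdict.
The state is a dict: "t": time; "qpos": joint angles; "qvel": joint speeds; "tau": joint torques, N m; "eef_pos": TCP position; "tcp_rot": TCP orientation; "contact_force": force on the tool from outside, world axes, zero at the start; "torque": the same for the moment, N m; "gripper_width": finger opening in mm.
Only numpy, scipy, OpenCV 4.12 (cv2) and the standard library are available. Lean on these libraries where they do the work, as an engineer would, in place of code of your own. Each camera call takes 0.05 s, during which the arm holds its last target. There are 200 camera calls.

## Working session

There is one attempt and no reset: what is moved stays moved. The work goes in short steps, Python scripts to look and compute and a tool call to move; the robot and the scene stay as the last step left them, time stands still between calls to the robot, and variables do not carry over. Pictures are saved under pics/ and viewed, about 8 in all and at most 12, crops included, and the job is handed in when it is done.

Besides the shell and the picture viewer there is one more tool, called after "Call:" as name(argument=value, ...) on one line, values as JSON. drive_tool: Moves the arm, as the interface text tells. Its arguments: {"type":"object","properties":{"plan":{"type":"string"},"grip_force":{"type":"number"}},"required":["plan"]}

```bash
mkdir -p pics; ls; cat > h.py <<'E'
import numpy as np, cv2
from scipy.spatial.transform import Rotation as R
from cell import bot
def cam(n):
    c=bot.camera(n); c={k:np.array(v) for k,v in c.items()}; c['bgr']=cv2.cvtColor(c['pixels'].astype(np.uint8),cv2.COLOR_RGB2BGR); return c
def ray(c,uv):
    Rm=cv2.Rodrigues(c['rvec'].astype(float))[0]; d=Rm.T@np.linalg.solve(c['intrinsics'],[uv[0],uv[1],1.]); o=-Rm.T@c['tvec'].ravel(); return o,d
def onz(c,uv,z):
    o,d=ray(c,uv); return o+d*(z-o[2])/d[2]
def proj(c,P):
    return cv2.projectPoints(np.array(P,float).reshape(-1,3),c['rvec'].astype(float),c['tvec'].astype(float),c['intrinsics'],None)[0].reshape(-1,2)
def tri(c1,u1,c2,u2):
    o1,d1=ray(c1,u1);o2,d2=ray(c2,u2)
    A=np.stack([d1,-d2],1);s=np.linalg.lstsq(A,o2-o1,rcond=None)[0]
    return (o1+d1*s[0]+o2+d2*s[1])/2
def st():
    s=bot.get_state(); return s
def toTool(dw):
    s=bot.get_state(); q=s['tcp_rot']; return R.from_quat([q[1],q[2],q[3],q[0]]).inv().apply(dw)
E
python3 - <<'E'
from h import *
s=st();print(s)
q=s['tcp_rot'];print(R.from_quat([q[1],q[2],q[3],q[0]]).as_matrix().round(3))
for n in ['top','scene']:
    c=cam(n);cv2.imwrite(f'pics/{n}0.png',c['bgr']);print(n,ray(c,(320,200)),c['intrinsics'][0,0])
E
```

```text
pics
{'t': 0.0, 'qpos': array([-1.2570655 ,  0.47779021,  0.02234216,  1.5564186 , -0.01151986,
        1.10930651, -0.08312717]), 'qvel': array([ 1.30063397e-05,  2.21162106e-03, -1.33210305e-03, -2.16966408e-03,
        5.43390602e-04, -1.97631047e-03, -2.07235341e-04]), 'tau': array([-5.39195880e-04, -5.82860041e+01,  1.53428435e+00, -2.72594637e+01,
       -5.43650833e-02,  1.69843918e-02,  1.18925918e-04]), 'eef_pos': array([276.14847777, 615.32713107, 246.70223569]), 'tcp_rot': array([-0.69080782,  0.69206335, -0.14813435,  0.14794961]), 'contact_force': array([ 0.00659144, -0.13015503,  0.56749922]), 'torque': array([-0.00632511,  0.00457958,  0.03218022]), 'gripper_width': 88.39122254214503}
[[ 0.912 -0.001  0.409]
 [-0.409 -0.002  0.912]
 [ 0.    -1.    -0.002]]
top (array([ 496.98386674,    8.04979801, 1443.39494373]), array([ 0.07776228, -0.01732317, -0.99689583])) 465.62151715576323
scene (array([1341.68730799, -446.06166088,  609.2241239 ]), array([-0.72043186,  0.41748185, -0.55390722])) 364.7639354215901
```

View pics/top0.png

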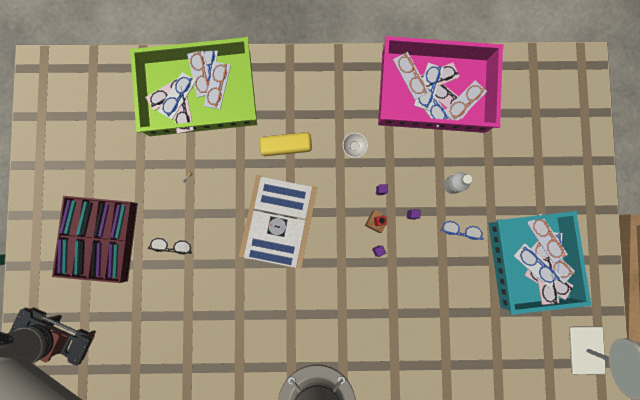

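View pics/scene0.png

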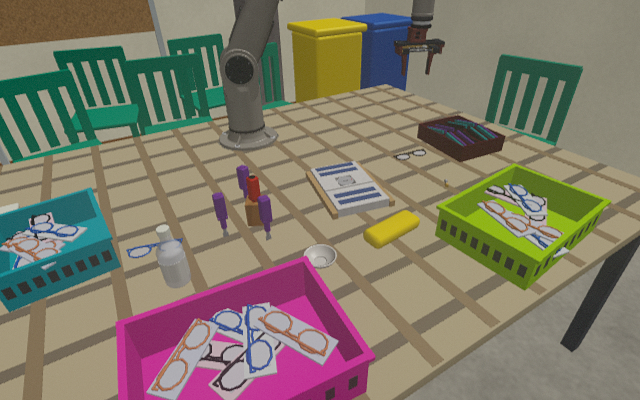

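Candidates for the driver: red at top (377,220) / scene (253,187). Look-alikes are purple at top (382,188), (414,214), (379,251). The board lies at top (280,221) with the cam at (277,226), and its loose board is probably one of the two ends. Next is a close crop.

```bash
python3 - <<'E'
from h import *
t=cam('top');s=cam('scene')
def blobs(c,f,mn):
    hsv=cv2.cvtColor(c['bgr'],cv2.COLOR_BGR2HSV);m=f(hsv).astype(np.uint8)
    n,l,stt,cen=cv2.connectedComponentsWithStats(m)
    return [(stt[i],cen[i].round(1)) for i in range(1,n) if stt[i][4]>=mn]
red=lambda h:((h[...,0]<6)|(h[...,0]>174))&(h[...,1]>170)&(h[...,2]>60)
pur=lambda h:(h[...,0]>125)&(h[...,0]<150)&(h[...,1]>100)&(h[...,2]>40)
for n,c in(('top',t),('scene',s)):
    for nm,f in(('red',red),('pur',pur)):
        for b in blobs(c,f,6): print(n,nm,*b)
a=cv2.resize(t['bgr'][165:275,230:325],None,fx=6,fy=6,interpolation=cv2.INTER_CUBIC)[:600]
b=cv2.resize(s['bgr'][150:250,200:300],None,fx=4,fy=4,interpolation=cv2.INTER_CUBIC)
cv2.imwrite('pics/b0.png',a)
bb=cv2.resize(t['bgr'][175:260,355:425],None,fx=4,fy=4,interpolation=cv2.INTER_CUBIC)
o=np.zeros((400,700,3),np.uint8);o[:400,:400]=b;o[:340,410:690]=bb;cv2.imwrite('pics/d0.png',o)
E
```

```text
top red [374 216  12  10  63] [379.1 220.3]
top pur [376 185  12   9  93] [381.8 189. ]
top pur [ 60 200  11  34 130] [ 64.6 215.9]
top pur [ 98 204  11  33 139] [102.7 220. ]
top pur [111 204   9  35 132] [115.  220.3]
top pur [407 209  13  10 107] [413.2 213.6]
top pur [ 57 239   6  35 141] [ 59.  255.6]
top pur [ 95 242   6  34 147] [ 97.6 258.8]
top pur [107 244   6  34 133] [109.8 260.4]
top pur [373 246  12  11  93] [378.8 250.8]
scene red [247 177  13  24 172] [254.2 187.4]
scene pur [481 125  16  12  26] [489.3 131. ]
scene pur [458 130  16  13  29] [465.  136.2]
scene pur [450 132  16  14  32] [457.7 138.4]
scene pur [237 166  12  32 158] [243.4 176.6]
scene pur [213 193  15  35 207] [220.5 207.5]
scene pur [258 195  14  36 243] [265.7 210.4]
```

View pics/b0.png

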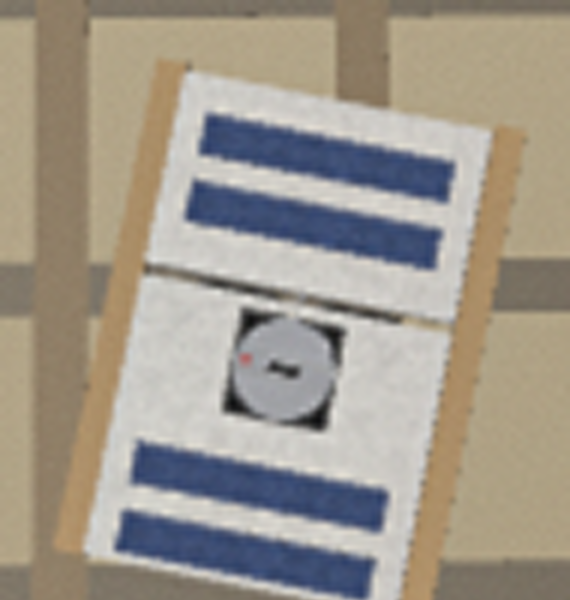

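View pics/d0.png

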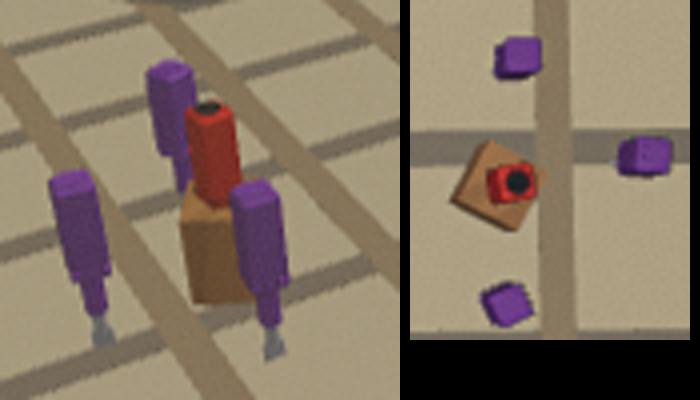

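```bash
python3 - <<'E'
from h import *
t=cam('top')
for d in (6,): 
  f=lambda x,y,z:onz(t,(230+x/6-.4,165+y/6-.4),z)
  L=f(157,60,20),f(55,550,20); print(L, np.degrees(np.arctan2(*(L[0]-L[1])[1::-1])), np.linalg.norm(L[0]-L[1]))
  g=f(147,270,28),f(452,325,28); d=g[0]-g[1]; print('gap line',g,np.degrees(np.arctan2(-d[0],d[1])),np.linalg.norm(d))
  c=f(283,370,28);r=f(246,358,28);print('cam',c,'dot',r,np.degrees(np.arctan2(-(r-c)[0],(r-c)[1])))
g=lambda x,y,z:onz(t,(355+x/4-.4,175+y/4-.4),z)
print('driver top',g(107,182,140))
S=[g(x,y,70) for x,y in((80,140),(136,175))]
print('stand',S)
for uv in((381.8,189),(413.2,213.6),(378.8,250.8)): print('pur',onz(t,uv,115),'z130ish')
E
```

```text
(array([688.08934525, 180.22723141,  20.        ]), array([439.13231559, 231.12681162,  20.        ])) -11.554950884325702 254.10700478870774
gap line (array([579.82223704, 184.08614147,  28.        ]), array([550.60442951,  29.78854109,  28.        ])) -10.722576270812576 157.039580231619
cam [528.63460629 115.3232887   28.        ] dot [534.85616682 133.9988533   28.        ] -18.424931676734257
driver top [ 540.73524529 -185.87902728  140.        ]
stand [array([ 574.27752723, -176.9756242 ,   70.        ]), array([ 548.05679591, -217.83712998,   70.        ])]
pur [ 630.77510377 -192.80048976  115.        ] z130ish
pur [ 559.33557451 -281.19111415  115.        ] z130ish
pur [ 454.59490193 -180.49116624  115.        ] z130ish
```

Call:
drive_tool(plan="1 0.569 -0.03 -0.622 0 85 0;1 0.569 -0.03 -0.622 0 85 0;1 0.569 -0.03 -0.622 0 85 0;1 0.569 -0.03 -0.622 0 85 0;1 0.569 -0.03 -0.622 0 85 0;1 0.569 -0.03 -0.622 0 85 0;1 0.569 -0.03 -0.622 0 85 0;1 0.569 -0.03 -0.622 0 85 0;1 0.569 -0.03 -0.622 0 85 0;1 0.569 -0.03 -0.622 0 85 0")

```text
t: 1.5
eef_pos: [472.5, 20.9, 270.4]
tcp_rot: [-0.41, 0.41, -0.576, 0.576]
contact_force: [1.3, 0.3, 0.7]
gripper_width: 88.3
```

```bash
cat >> h.py <<'E'
def rep():
    s=st();q=s['tcp_rot'];M=R.from_quat([q[1],q[2],q[3],q[0]]).as_matrix()
    print('t',round(s['t'],2),'pos',s['eef_pos'].round(1),'q',s['qpos'].round(2),'F',s['contact_force'].round(2),'T',s['torque'].round(3),'w',round(s['gripper_width'],1));print(M.round(3).tolist(),'jaw yaw',np.degrees(np.arctan2(M[1,2],M[0,2])).round(2))
    return s,M
E
python3 -c "
from h import *
rep()"
```

```text
t 1.5 pos [472.5  20.9 270.4] q [-0.72  0.11  0.6   2.03 -0.08  1.02 -0.42] F [1.3  0.35 0.75] T [-0.027  0.007  0.062] w 88.3
[[-0.328, 0.001, 0.945], [-0.945, 0.0, -0.328], [-0.0, -1.0, 0.001]] jaw yaw -19.14
```

Call:
drive_tool(plan="1 0.173 0 0.132 0 0 0;1 0.173 0 0.132 0 0 0;1 0.173 0 0.132 0 0 0;1 0.173 0 0.132 0 0 0;1 0.173 0 0.132 0 0 0;1 0.173 0 0.132 0 0 0;1 0.173 0 0.132 0 0 0;1 0.173 0 0.132 0 0 0;1 0.173 0 0.132 0 0 0;1 0.173 0 0.132 0 0 0")

```text
t: 2.75
eef_pos: [540.5, -185.5, 270.5]
tcp_rot: [-0.41, 0.41, -0.576, 0.576]
contact_force: [-0.2, -0.0, -0.1]
gripper_width: 87.5
```

```bash
python3 -c "
from h import *
s,M=rep()
c=cam('wrist');cv2.imwrite('pics/w1.png',c['bgr']);o,d=ray(c,(320,200));print(o,d,M.T@(o-s['eef_pos']),c['intrinsics'][0,0])
hsv=cv2.cvtColor(c['bgr'],cv2.COLOR_BGR2HSV)
m=(((hsv[...,0]<6)|(hsv[...,0]>174))&(hsv[...,1]>150)&(hsv[...,2]>60)).astype(np.uint8)
n,l,q,cen=cv2.connectedComponentsWithStats(m)
print([(q[i],cen[i]) for i in range(1,n) if q[i][4]>100])
print(proj(c,[[540.7,-185.9,140],[540.7,-185.9,70]]))
"
```

```text
t 2.75 pos [ 540.5 -185.5  270.5] q [-0.34  0.34  0.71  1.82 -0.25  1.08  0.13] F [-0.24 -0.01 -0.12] T [-0.011  0.114  0.01 ] w 87.5
[[-0.327, 0.001, 0.945], [-0.945, 0.0, -0.327], [-0.0, -1.0, 0.001]] jaw yaw -19.11
[ 567.0855989  -108.42074523  407.73573197] [-0.09687167 -0.2630448  -0.96005473] [-8.15804472e+01 -1.37238605e+02 -6.15448664e-02] 333.1083169543023
[(array([ 299,  174,   38,   50, 1086], dtype=int32), array([318.98895028, 195.81031308]))]
[[322.3196983  204.21466969]
 [322.22441175 184.56024045]]
```

View pics/w1.png

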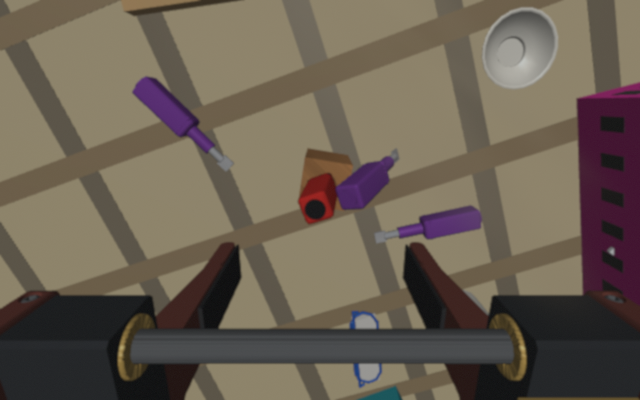

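The wrist view shows the red driver at (315,205). The three purple look-alikes, upright earlier, now appear tilted or lying, at (165,105), (363,187) and (455,222). I'll check this in the top and scene views.

```bash
python3 -c "
from h import *
t=cam('top');s=cam('scene')
o=np.zeros((500,800,3),np.uint8)
b=cv2.resize(s['bgr'][140:260,190:290],None,fx=4,fy=4,interpolation=cv2.INTER_CUBIC)
a=cv2.resize(t['bgr'][165:275,345:440],None,fx=4,fy=4,interpolation=cv2.INTER_CUBIC)
o[:480,:400]=b;o[:440,410:790]=a;cv2.imwrite('pics/d1.png',o)
"
```

```text
(no output)
```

View pics/d1.png

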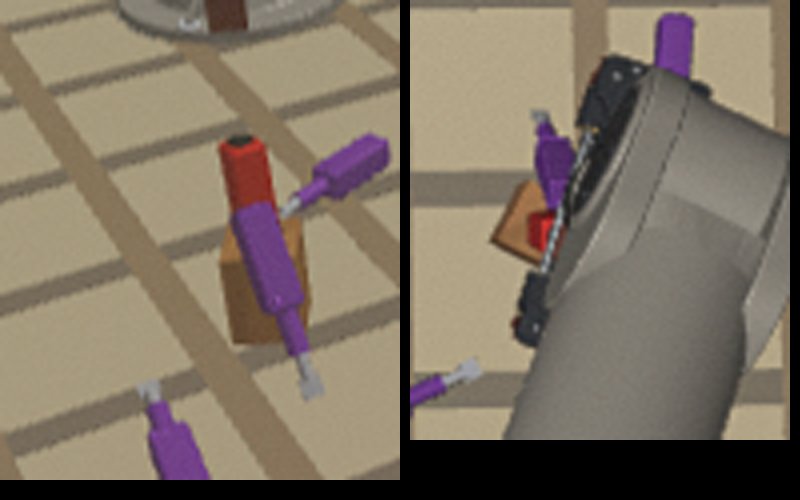

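The three purple drivers were balanced on their blades and have toppled by themselves; my fingertips never went below 245 mm. One now leans on the +x side of the stand (crop tip at (312,390)). I'll measure it and the handle's turn before grasping.

```bash
python3 -c "
from h import *
w=cam('wrist');s=cam('scene');t=cam('top')
print('lean end',tri(w,(350,199),s,(253.5,192.5)),'tip',tri(w,(396,155),s,(268,237.5)),onz(w,(396,155),2),onz(s,(268,237.5),2))
print('red top',tri(w,(315,208),s,(190+238/4,140+141/4)))
print('red top z140',onz(w,(315,208),140),onz(s,(190+238/4,140+141/4),140))
a=cv2.resize(w['bgr'][140:230,280:410],None,fx=6,fy=6,interpolation=cv2.INTER_CUBIC);cv2.imwrite('pics/w2.png',a)
"
```

```text
lean end [ 564.84069122 -196.58584739  108.09638788] tip [ 632.23643858 -195.10623979    4.23708053] [ 632.30497641 -196.25319038    2.        ] [ 630.02563406 -193.56901553    2.        ]
red top [ 533.62329109 -187.45460792  140.83192519]
red top z140 [ 533.739299   -187.27470066  140.        ] [ 531.74665426 -187.30349505  140.        ]
```

View pics/w2.png

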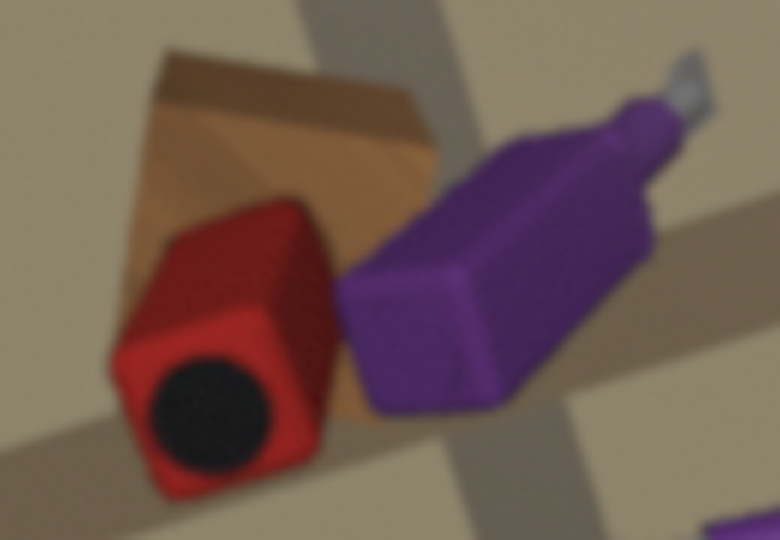

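```bash
python3 -c "
from h import *
w=cam('wrist');t=cam('top')
P=[onz(w,(280+x/6-.4,140+y/6-.4),140)for x,y in((115,355),(268,303),(328,455),(172,503))]
print(np.round(P,1),np.mean(P,0))
for i in range(4):
  d=P[(i+1)%4]-P[i];print(np.degrees(np.arctan2(d[1],d[0])),np.linalg.norm(d))
for a in ((80,140),(136,175),(105,230),(42,200)): print(onz(t,(355+a[0]/4-.4,175+a[1]/4-.4),70).round(1))
"
```

```text
[[ 523.6 -175.3  140. ]
 [ 546.2 -175.2  140. ]
 [ 547.  -198.9  140. ]
 [ 523.7 -198.5  140. ]] [ 535.10721297 -186.97159382  140.        ]
0.22004752541162576 22.57670051282342
-88.08962938222848 23.78671693193224
178.95039942384838 23.312929313727214
90.14896101583355 23.259822689618495
[ 574.3 -177.    70. ]
[ 548.1 -217.8   70. ]
[ 507.8 -194.1   70. ]
[ 530.3 -148.1   70. ]
```

Call:
drive_tool(plan="1 0.003 0 -0.004 0 -109 0;1 0.003 0 -0.004 0 -109 0;1 0.003 0 -0.004 0 -109 0;1 0.003 0 -0.004 0 -109 0;1 0.003 0 -0.004 0 -109 0;1 0.003 0 -0.004 0 -109 0;1 0.003 0 -0.004 0 -109 0;1 0.003 0 -0.004 0 -109 0;1 0.003 0 -0.004 0 -109 0;1 0.003 0 -0.004 0 -109 0")

```text
t: 4.4
eef_pos: [535.7, -187.5, 270.4]
tcp_rot: [-0.707, 0.707, -0.008, 0.009]
contact_force: [0.1, -0.2, -0.1]
gripper_width: 88.0
```

```bash
python3 -c "
from h import *
rep()"
```

```text
t 4.4 pos [ 535.7 -187.5  270.4] q [-0.05  0.28  0.34  1.81 -0.11  1.06  1.88] F [ 0.1  -0.2  -0.06] T [-0.023 -0.     0.013] w 88.0
[[1.0, 0.001, 0.024], [-0.024, -0.0, 1.0], [0.001, -1.0, 0.0]] jaw yaw 88.63
```

Call:
drive_tool(plan="1 0 0.03 0 0 -1.4 0;1 0 0.06 0 0 -1.4 0;1 0 0.085 0 0 -1.4 0;1 0 0.105 0 0 -1.4 0;1 0 0.12 0 0 -1.4 0;1 0 0.134 0 0 -1.4 0;1 0 0.142 0 0 -1.4 0;1 0 0.146 0 0 -1.4 0;1 0 0.146 0 0 -1.4 0;1 0 0.146 0 0 -1.4 0")

```text
t: 5.65
eef_pos: [536.1, -187.6, 124.8]
tcp_rot: [-0.707, 0.707, 0.001, 0.0]
contact_force: [0.1, -0.0, 0.8]
gripper_width: 87.9
```

Call:
drive_tool(plan="0 0 0 0 0 0 0;0 0 0 0 0 0 0;0 0 0 0 0 0 0;0 0 0 0 0 0 0;0 0 0 0 0 0 0;0 0 0 0 0 0 0;0 0 0 0 0 0 0;0 0 0 0 0 0 0;0 0 0 0 0 0 0;0 0 0 0 0 0 0", grip_force=40)

```text
t: 6.9
eef_pos: [536.0, -187.4, 124.8]
tcp_rot: [0.707, -0.707, -0.001, -0.0]
contact_force: [0.1, 0.9, 0.1]
gripper_width: 26.0
```

```bash
python3 -c "
from h import *
rep()"
```

```text
t 6.9 pos [ 536.  -187.4  124.8] q [ 0.    0.46  0.29  1.94 -0.19  0.76  1.97] F [0.13 0.88 0.15] T [ 0.38   0.156 -0.001] w 26.0
[[1.0, 0.001, -0.001], [0.001, 0.0, 1.0], [0.001, -1.0, 0.0]] jaw yaw 90.03
```

Gripped square, 26.0 mm. Lift straight up 150 mm, then look.

Call:
drive_tool(plan="0 0 -0.01 0 0 0 0;0 0 -0.025 0 0 0 0;0 0 -0.045 0 0 0 0;0 0 -0.065 0 0 0 0;0 0 -0.085 0 0 0 0;0 0 -0.105 0 0 0 0;0 0 -0.125 0 0 0 0;0 0 -0.145 0 0 0 0;0 0 -0.16 0 0 0 0;0 0 -0.16 0 0 0 0")

```text
t: 8.15
eef_pos: [536.4, -187.7, 286.4]
tcp_rot: [-0.707, 0.707, 0.002, 0.001]
contact_force: [0.0, 0.3, -1.3]
gripper_width: 25.8
```

```bash
python3 -c "
from h import *
s,M=rep()
s_=cam('scene');w=cam('wrist')
tcp=s['eef_pos']
pt=tcp+[0,0,-124.8+10]
u=proj(s_,pt)[0];print('tip scene',u,'wrist',proj(w,pt))
x,y=u.astype(int)
o=np.zeros((600,800,3),np.uint8)
b=cv2.resize(s_['bgr'][max(0,y-70):y+80,x-50:x+50],None,fx=4,fy=4,interpolation=cv2.INTER_CUBIC)
print(b.shape,y-70,x-50);o[:b.shape[0],:400]=b[:600]
o[:400,400:]=w['bgr'][0:400,120:520];cv2.imwrite('pics/l1.png',o)
"
```

```text
t 8.15 pos [ 536.4 -187.7  286.4] q [-0.05  0.27  0.34  1.79 -0.1   1.09  1.9 ] F [ 0.02  0.31 -1.29] T [ 0.091 -0.025  0.001] w 25.8
[[1.0, 0.004, -0.0], [0.0, -0.0, 1.0], [0.004, -1.0, -0.0]] jaw yaw 90.02
tip scene [248.45302692 165.3107803 ] wrist [[321.18014911 210.77775278]]
(600, 400, 3) 95 198
```

View pics/l1.png

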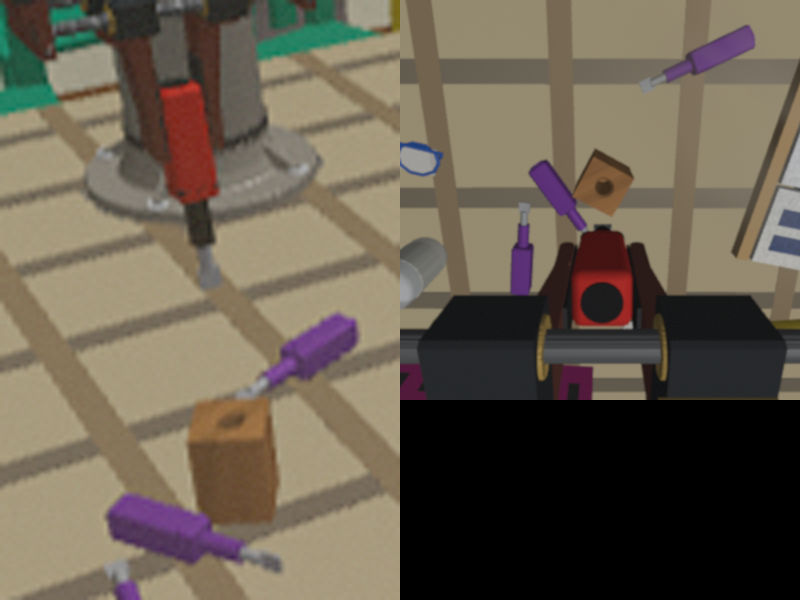

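The leaner dropped flat onto the table, the stand hole is free, and the driver hangs upright in the grip. Moving over the cam.

Call:
drive_tool(plan="0 -0.008 0 0.05 0 10 0;0 -0.008 0 0.1 0 20 0;0 -0.008 0 0.15 0 30 0;0 -0.008 0 0.2 0 40 0;0 -0.008 0 0.25 0 50 0;0 -0.008 0.02 0.28 0 60 0;0 -0.008 0.04 0.3 0 70 0;0 -0.008 0.06 0.303 0 80 0;0 -0.008 0.08 0.303 0 90 0;0 -0.008 0.096 0.303 0 100 0")

```text
t: 9.5
eef_pos: [526.6, 115.5, 186.8]
tcp_rot: [0.453, -0.454, 0.543, -0.543]
contact_force: [-1.0, 0.5, -1.5]
gripper_width: 25.7
```

```bash
python3 -c "
from h import *
s,M=rep()
w=cam('wrist')
pt=s['eef_pos']+[0,0,-114.8]
print('tip pred',proj(w,pt)[0],'cam pred',proj(w,[528.6,115.3,28])[0])
x,y=proj(w,[528.6,115.3,28])[0].astype(int);x0=max(0,x-65);y0=max(0,y-50)
print(x0,y0);cv2.imwrite('pics/c1.png',cv2.resize(w['bgr'][y0:y0+100,x0:x0+130],None,fx=6,fy=6,interpolation=cv2.INTER_CUBIC))
"
```

```text
t 9.5 pos [526.6 115.5 186.8] q [-0.67  0.34  0.42  1.96 -0.18  0.87 -0.34] F [-1.01  0.5  -1.48] T [-0.115 -0.006  0.011] w 25.7
[[-0.179, -0.001, 0.984], [-0.984, -0.001, -0.179], [0.001, -1.0, -0.001]] jaw yaw -10.28
tip pred [322.26880025 209.46389388] cam pred [324.52113922 194.58057989]
259 144
```

View pics/c1.png

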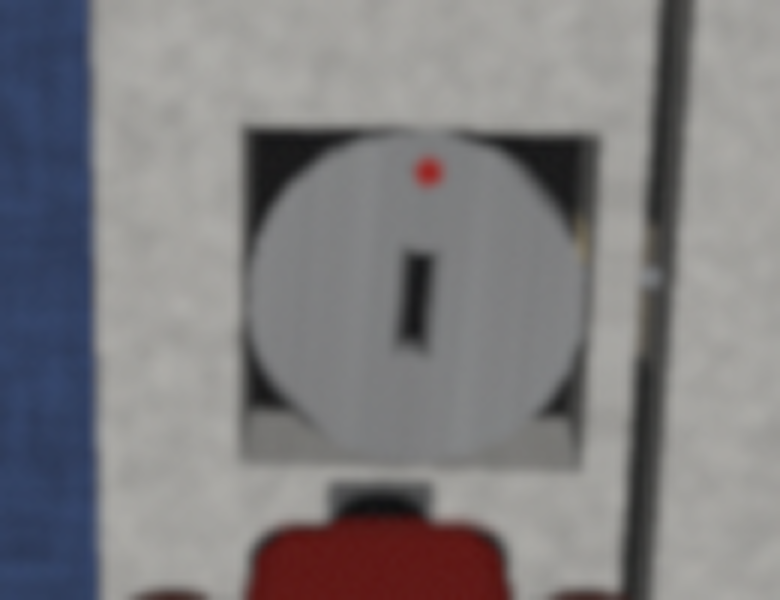

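The view shows the disc at crop (416,295), the red dot at (428,172), the slot running vertically, and the blade at (381,486) wide across the image, so it lies along the jaw axis. The tip is about 15 px off where an upright driver's would be, so the driver is probably tilted in the grip (the leaner was pushing on it). I'll measure this.

```bash
python3 -c "
from h import *
s,M=rep();w=cam('wrist');p=s['eef_pos']
tip=onz(w,(259+381/6-.4,144+486/6-.4),p[2]-114.8)
g=cv2.cvtColor(w['bgr'],cv2.COLOR_BGR2GRAY);hsv=cv2.cvtColor(w['bgr'],cv2.COLOR_BGR2HSV)
m=((g<40)).astype(np.uint8);m[:250]=0;m[340:]=0;m[:,:280]=0;m[:,365:]=0
n,l,q,c=cv2.connectedComponentsWithStats(m);print([(q[i].tolist(),c[i].round(1)) for i in range(1,n) if q[i][4]>100])
i=1+np.argmax(q[1:,4]);top=onz(w,c[i],p[2]+15.2)
print('tip rel tool',M.T@(tip-p),'top rel',M.T@(top-p))
f=lambda x,y:onz(w,(259+x/6-.4,144+y/6-.4),28)
C=f(416,296);D=f(428,172);A=f(420,250);B=f(412,348)
print('disc',C,'slot mid',(A+B)/2,'dot yaw',np.degrees(np.arctan2(*(D-C)[1::-1])),'slot yaw',np.degrees(np.arctan2(*(A-B)[1::-1])))
e=f(664,100)-f(638,560);print('gap yaw',np.degrees(np.arctan2(e[1],e[0])))
sc=cam('scene');print(proj(sc,[tip]))
"
```

```text
t 9.55 pos [525.5 115.3 185. ] q [-0.67  0.34  0.42  1.97 -0.18  0.87 -0.34] F [-0.68 -0.09 -1.97] T [-0.095  0.167 -0.008] w 26.0
[[-0.185, -0.004, 0.983], [-0.983, -0.002, -0.185], [0.003, -1.0, -0.004]] jaw yaw -10.66
[([280, 250, 19, 79, 652], array([288. , 295.2])), ([345, 250, 20, 79, 691], array([355. , 294.6])), ([301, 283, 42, 40, 1323], array([321.2, 302.4]))]
tip rel tool [1.27079121e+01 1.14835815e+02 4.03927164e-02] top rel [ -1.01287338 -15.20168013  -0.35492591]
disc [530.57781284 116.3671143   28.        ] slot mid [530.47791061 115.84426191  28.        ] dot yaw 74.34101495323516 slot yaw 75.17511373723403
gap yaw 78.58157372101763
[[340.08359228 168.14706036]]
```

```bash
cat >> h.py <<'E'
TIP=np.array([12.7,114.8,0.]);PHI=6.0
def target(tip,yaw,phi=None):
    phi=PHI if phi is None else phi
    s=st();q=s['tcp_rot'];M=R.from_quat([q[1],q[2],q[3],q[0]]).as_matrix()
    c,n=np.cos(np.radians(yaw)),np.sin(np.radians(yaw))
    B=np.array([[n,0,c],[-c,0,n],[0,-1,0]]);T=B@R.from_euler('z',phi,degrees=True).as_matrix()
    p=np.array(tip)-T@TIP
    print('now tip',(s['eef_pos']+M@TIP).round(1),'shift',(M.T@(p-s['eef_pos'])/1000).round(4),'rot',np.degrees(R.from_matrix(M.T@T).as_rotvec()).round(1))
E
python3 -c "
from h import *
target([530.5,116.1,50],75)"
```

```text
now tip [524.  102.8  72.5] shift [-0.0014  0.0218  0.0033] rot [ -4.3 -84.7   4.9]
```

Call:
drive_tool(plan="0 -0.001 0.0 0.003 -0.5 -10 0.5;0 -0.001 0.0 0.003 -1 -20 1;0 -0.001 0.0 0.003 -1.5 -30 1.6;0 -0.001 0.005 0.003 -2 -40 2.3;0 -0.001 0.01 0.003 -2.5 -50 3;0 -0.001 0.015 0.003 -3 -60 3.5;0 -0.001 0.022 0.003 -3.6 -70 4.1;0 -0.001 0.022 0.003 -4 -79 4.6;0 -0.001 0.022 0.003 -4.3 -84.7 4.9;0 -0.001 0.022 0.003 -4.3 -84.7 4.9")

```text
t: 10.9
eef_pos: [530.0, 115.8, 165.8]
tcp_rot: [0.705, -0.695, 0.128, -0.055]
contact_force: [0.2, 0.2, -0.3]
gripper_width: 25.7
```

```bash
python3 -c "
from h import *
s,M=rep();target([530.5,116.1,36],75)
w=cam('wrist')
print(proj(w,[530.5,116.1,28]));sc=cam('scene')
o=np.zeros((600,800,3),np.uint8)
o[:,:]=cv2.resize(w['bgr'][160:260,255:388],(800,600),interpolation=cv2.INTER_CUBIC)
b=cv2.resize(sc['bgr'][120:200,310:370],None,fx=4,fy=4,interpolation=cv2.INTER_CUBIC);o[:320,560:]=b
cv2.imwrite('pics/c2.png',o)"
```

```text
t 10.9 pos [530.  115.8 165.8] q [-0.36  0.4   0.07  1.89 -0.1   0.94  1.09] F [ 0.23  0.17 -0.33] T [-0.034 -0.115 -0.015] w 25.7
[[0.961, -0.101, 0.258], [-0.256, 0.028, 0.966], [-0.104, -0.995, 0.001]] jaw yaw 75.07
now tip [530.7 115.7  50.3] shift [0.0012 0.0143 0.0005] rot [-0.   0.1  0. ]
[[322.00498508 218.28885071]]
```

View pics/c2.png

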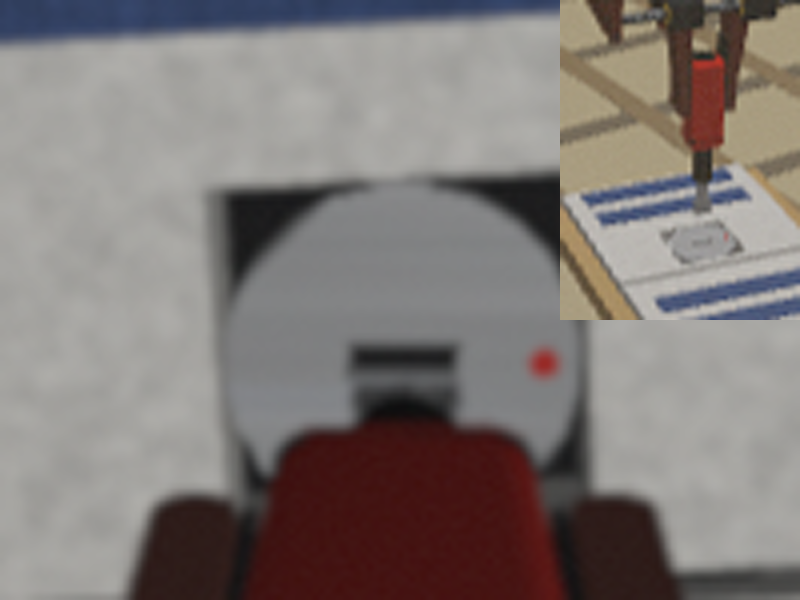

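The picture (10th) shows the blade at crop (406,376), parallel to the slot at (404,358) and just above it; the driver is upright in the inset. Computing the remaining offset.

```bash
python3 -c "
from h import *
s,M=rep();w=cam('wrist')
f=lambda x,y,z:onz(w,(255+x/6.015-.4,160+y/6-.4),z)
t=f(406,376,50.3);S=f(404,358,28);print(t,S,S-t,M.T@(S-t))
D=f(544,363,28)-f(404,366,28);print('dot yaw',np.degrees(np.arctan2(D[1],D[0])))
print(f(352,358,28)-f(455,358,28))
"
```

```text
t 11.0 pos [529.8 115.8 165.7] q [-0.36  0.4   0.07  1.89 -0.1   0.94  1.09] F [-0.25  0.07 -1.  ] T [-0.028 -0.107  0.012] w 26.1
[[0.96, -0.101, 0.26], [-0.258, 0.028, 0.966], [-0.104, -0.995, 0.0]] jaw yaw 74.95
[528.23833788 116.6351073   50.3       ] [530.96883081 115.64568521  28.        ] [  2.73049293  -0.98942209 -22.3       ] [ 5.20766795 21.87554488 -0.25549605]
dot yaw 76.21960676586089
[ -3.87678496 -14.42199486   0.        ]
```

```bash
python3 -c "
from h import *
w=cam('wrist');g=cv2.cvtColor(w['bgr'],cv2.COLOR_BGR2GRAY)
print('rows 214-234, cols 312..334');
for v in range(214,234): print(v,g[v,310:336].tolist())
"
```

```text
rows 214-234, cols 312..334
214 [127, 127, 127, 127, 128, 127, 127, 128, 127, 128, 127, 127, 128, 127, 127, 128, 128, 128, 128, 128, 127, 127, 127, 127, 127, 127]
215 [127, 128, 128, 127, 127, 127, 127, 127, 127, 128, 127, 127, 127, 127, 127, 127, 127, 127, 127, 127, 127, 127, 128, 128, 128, 128]
216 [128, 127, 125, 122, 121, 121, 121, 122, 121, 122, 122, 122, 121, 121, 122, 122, 121, 121, 122, 121, 121, 123, 125, 127, 127, 128]
217 [128, 126, 120, 109, 102, 102, 102, 102, 101, 102, 102, 102, 102, 102, 102, 102, 101, 102, 103, 103, 105, 113, 122, 127, 128, 128]
218 [128, 126, 117, 93, 72, 67, 67, 67, 66, 67, 67, 68, 67, 67, 68, 67, 67, 67, 67, 69, 81, 102, 121, 128, 128, 128]
219 [127, 126, 114, 82, 49, 37, 36, 37, 37, 37, 37, 37, 37, 36, 35, 37, 37, 36, 36, 42, 69, 102, 121, 127, 128, 129]
220 [126, 125, 111, 80, 47, 33, 33, 33, 33, 34, 33, 33, 33, 34, 35, 34, 34, 34, 33, 42, 71, 106, 123, 127, 127, 127]
221 [126, 123, 108, 82, 59, 52, 53, 53, 52, 54, 52, 52, 52, 53, 53, 53, 53, 53, 52, 57, 81, 110, 124, 126, 126, 126]
222 [128, 123, 108, 88, 78, 74, 75, 75, 75, 75, 74, 73, 73, 74, 
[... 617 characters left out ...]
2, 121, 129, 130, 130]
228 [133, 133, 127, 109, 79, 51, 32, 22, 16, 14, 15, 17, 15, 15, 16, 17, 21, 25, 35, 54, 82, 108, 125, 129, 130, 130]
229 [132, 132, 126, 108, 77, 45, 26, 20, 17, 17, 20, 19, 19, 20, 18, 18, 20, 20, 27, 46, 78, 106, 120, 123, 123, 122]
230 [117, 117, 110, 92, 63, 36, 26, 24, 24, 25, 24, 22, 26, 26, 23, 25, 26, 25, 26, 37, 62, 88, 99, 102, 102, 101]
231 [78, 77, 74, 60, 43, 30, 28, 30, 30, 30, 31, 28, 30, 29, 29, 30, 29, 29, 29, 32, 44, 57, 65, 66, 66, 66]
232 [41, 41, 39, 35, 31, 29, 29, 30, 30, 30, 31, 31, 29, 31, 31, 31, 30, 31, 31, 30, 31, 35, 36, 37, 36, 38]
233 [30, 31, 29, 32, 31, 30, 31, 33, 30, 31, 33, 30, 32, 30, 32, 29, 32, 32, 31, 34, 33, 31, 30, 31, 32, 31]
```

```bash
python3 -c "
from h import *
s,M=rep();w=cam('wrist')
x=M[:,0].copy();x[2]=0;x/=np.linalg.norm(x)
S1=onz(w,(322,217.6),26.5)+2*x
S2=onz(w,(322,190.3),28)+26*x
t=onz(w,(322.2,221.3),50.3)+1.25*x
print(S1,S2,t,'along x:',(S1-t)@x,(S2-t)@x,'jaw',(S1-t)@M[:,2],(S2-t)@M[:,2])
d=ray(w,(322,219))[1];print('ray elev',d/np.linalg.norm(d))
"
```

```text
t 11.1 pos [529.6 115.8 165.5] q [-0.36  0.4   0.07  1.89 -0.1   0.94  1.09] F [-0.11  0.35 -0.49] T [-0.064 -0.078  0.032] w 25.3
[[0.96, -0.101, 0.259], [-0.258, 0.027, 0.966], [-0.105, -0.995, 0.0]] jaw yaw 74.96
[531.61298479 115.68651143  26.5       ] [531.25345247 115.7714937   28.        ] [528.4576019  116.66581935  50.3       ] along x: 3.301415685309482 2.9321465727377314 jaw -0.1309165024026472 -0.14189107534152498
ray elev [ 0.22569125 -0.05915975 -0.97240094]
```

Call:
drive_tool(plan="0 0.0039 0.0076 0 0 0 0;0 0.0047 0.0146 0 0 0 0;0 0.0047 0.0146 0 0 0 0;0 0.005 0.0176 0 0 0 0;0 0.0052 0.0196 0 0 0 0;0 0.0054 0.0216 0 0 0 0;0 0.0055 0.0226 0 0 0 0;0 0.0056 0.0236 0 0 0 0;0 0.0057 0.0246 0 0 0 0;0 0.0058 0.0256 0 0 0 0")

```text
t: 12.4
eef_pos: [532.5, 115.1, 139.4]
tcp_rot: [0.705, -0.695, 0.129, -0.056]
contact_force: [0.2, 0.3, -1.9]
gripper_width: 25.9
```

```bash
python3 -c "
from h import *
s,M=rep()
w=cam('wrist');g=cv2.cvtColor(w['bgr'],cv2.COLOR_BGR2GRAY)
for v in range(208,234,1): print(v,g[v,306:340].tolist())
"
```

```text
t 12.4 pos [532.5 115.1 139.4] q [-0.35  0.44  0.07  1.9  -0.11  0.89  1.1 ] F [ 0.17  0.35 -1.93] T [-0.027 -0.047 -0.052] w 25.9
[[0.96, -0.101, 0.259], [-0.258, 0.027, 0.966], [-0.105, -0.994, 0.0]] jaw yaw 74.97
208 [127, 127, 127, 127, 127, 128, 128, 127, 128, 129, 128, 128, 127, 128, 129, 128, 128, 128, 129, 129, 128, 128, 129, 129, 129, 130, 129, 129, 129, 129, 129, 129, 130, 129]
209 [127, 126, 128, 127, 127, 128, 128, 128, 128, 128, 128, 128, 128, 127, 128, 128, 128, 128, 129, 128, 129, 129, 129, 129, 129, 129, 129, 129, 128, 129, 129, 129, 130, 129]
210 [128, 128, 127, 128, 128, 128, 128, 128, 129, 128, 129, 129, 129, 129, 129, 129, 128, 129, 129, 129, 130, 130, 129, 129, 130, 129, 130, 130, 130, 130, 130, 130, 130, 130]
211 [129, 129, 129, 129, 129, 129, 129, 129, 129, 129, 129, 129, 129, 130, 130, 130, 130, 130, 130, 130, 130, 130, 130, 130, 130, 130, 130, 131, 130, 130, 130, 130, 130, 130]
212 [128, 129, 129, 129, 130, 130, 129, 130, 130, 130, 130, 130, 131, 131, 130, 131, 130, 130, 130, 131, 131, 131, 131, 131, 132, 131, 131, 131, 131, 131, 132, 131, 132, 131]
213 [130,
[... 2681 characters left out ...]
 116, 110, 98, 72, 42, 23, 17, 18, 18, 21, 19, 20, 20, 20, 19, 20, 19, 28, 45, 74, 100, 112, 116, 118, 118, 119, 123, 124, 125]
230 [114, 112, 112, 109, 103, 98, 94, 82, 59, 36, 25, 24, 23, 26, 24, 26, 23, 25, 24, 26, 24, 26, 25, 37, 60, 84, 94, 96, 97, 97, 101, 107, 112, 117]
231 [83, 77, 76, 73, 69, 64, 62, 53, 40, 31, 27, 27, 29, 27, 28, 29, 30, 28, 30, 28, 29, 28, 29, 31, 43, 56, 62, 64, 64, 64, 67, 73, 82, 95]
232 [46, 41, 39, 39, 35, 36, 34, 34, 30, 29, 30, 30, 29, 29, 30, 30, 31, 30, 31, 30, 30, 33, 30, 30, 33, 34, 36, 37, 36, 36, 38, 40, 47, 61]
233 [31, 30, 29, 30, 31, 31, 30, 30, 31, 32, 31, 32, 31, 30, 31, 32, 32, 32, 29, 33, 32, 31, 32, 32, 32, 31, 32, 32, 30, 33, 34, 32, 33, 36]
```

Call:
drive_tool(plan="0 0.0001 0.0005 0 0 0 0;0 0.0001 0.001 0 0 0 0;0 0.0001 0.0015 0 0 0 0;0 0.0002 0.0015 0 0 0 0;0 0.0002 0.0015 0 0 0 0;0 0.0002 0.0015 0 0 0 0;0 0.0002 0.0015 0 0 0 0;0 0.0002 0.0015 0 0 0 0;0 0.0002 0.0015 0 0 0 0;0 0.0002 0.0015 0 0 0 0")

```text
t: 13.7
eef_pos: [532.4, 115.1, 137.7]
tcp_rot: [0.705, -0.695, 0.129, -0.056]
contact_force: [0.1, 0.1, -0.7]
gripper_width: 25.9
```

```bash
python3 -c "
from h import *
s,M=rep()
for i in range(4):
  s=cam('top') if i==0 else cam('scene')
  q=st();print(q['contact_force'].round(2),q['torque'].round(3))
"
```

```text
t 13.7 pos [532.4 115.1 137.7] q [-0.35  0.44  0.07  1.9  -0.11  0.89  1.1 ] F [ 0.09  0.15 -0.7 ] T [-0.015 -0.053 -0.016] w 25.9
[[0.96, -0.101, 0.259], [-0.258, 0.027, 0.966], [-0.105, -0.994, 0.0]] jaw yaw 74.97
[ 0.01  0.09 -1.42] [-0.04  -0.062  0.044]
[-0.37 -0.47 -1.59] [-0.051 -0.068 -0.002]
[ 0.24 -0.06 -1.63] [ 0.008 -0.07   0.019]
[-0.2  -0.13 -0.55] [0.006 0.007 0.013]
```

No contact reading, with the estimated depth about 5 mm into the slot. Start turning clockwise about the vertical by 25°.

Call:
drive_tool(plan="0 0 0 -0.0001 0.3 3 0;0 0 0 -0.0001 0.6 6 0;0 0 0 -0.0002 0.9 9 0;0 0 0 -0.0003 1.3 12 0;0 -0.0001 0 -0.0003 1.6 15 0;0 -0.0001 0 -0.0004 1.9 18 0;0 -0.0001 0 -0.0005 2.2 21 0;0 -0.0001 0 -0.0005 2.4 23 0;0 -0.0001 0 -0.0005 2.6 25 0;0 -0.0001 0 -0.0005 2.6 25 0")

```text
t: 15.15
eef_pos: [532.0, 115.2, 137.7]
tcp_rot: [0.676, -0.651, 0.278, -0.207]
contact_force: [-0.5, 3.7, -1.7]
gripper_width: 25.5
```

```bash
cat >> h.py <<'E'
def look(n=6):
    s,M=rep();T=[];F=[]
    for i in range(n):
        w=cam('wrist');q=st();T.append(q['torque']);F.append(q['contact_force'])
    print('meanT',np.mean(T,0).round(3),'sd',np.std(T,0).round(3),'F',np.mean(F,0).round(2))
    b=w['bgr'].astype(int);m=((b[...,2]>140)&(b[...,2]-b[...,1]>50)&(b[...,2]-b[...,0]>50)).astype(np.uint8)
    m[235:]=0
    n,l,q,c=cv2.connectedComponentsWithStats(m)
    for i in range(1,n):
        if 4<=q[i][4]<200:
            P=onz(w,c[i],28);d=P[:2]-[531.4,115.7];print('dot',c[i].round(1),'r',np.linalg.norm(d).round(1),'slot yaw',np.degrees(np.arctan2(d[1],d[0])).round(1))
    return w,M
E
python3 -c "
from h import *
w,M=look()
cv2.imwrite('pics/r1.png',cv2.resize(w['bgr'][150:250,255:388],(800,600),interpolation=cv2.INTER_CUBIC))
"
```

```text
t 15.15 pos [532.  115.2 137.7] q [-0.4   0.43  0.16  1.93 -0.2   0.85  0.75] F [-0.53  3.67 -1.66] T [0.912 0.174 0.057] w 25.5
[[0.76, -0.081, 0.645], [-0.641, 0.068, 0.764], [-0.106, -0.994, -0.0]] jaw yaw 49.85
meanT [1.039 0.211 0.013] sd [0.132 0.041 0.021] F [-0.75  3.44 -1.42]
dot [347.5 221.3] r 20.4 slot yaw 58.5
```

Call:
drive_tool(plan="0 -0.0003 0 0.0001 0.2 2 0;0 -0.0003 0 0.0001 0.4 4 0;0 -0.0003 0 0.0001 0.6 6 0;0 -0.0003 0 0.0001 0.8 8 0;0 -0.0003 0 0.0001 1.1 10 0;0 -0.0003 0 0.0001 1.3 12 0;0 -0.0003 0 0.0001 1.5 14 0;0 -0.0003 0 0.0001 1.6 15 0;0 -0.0003 0 0.0001 1.6 15 0;0 -0.0003 0 0.0001 1.6 15 0")

```text
t: 16.7
eef_pos: [532.0, 115.3, 137.8]
tcp_rot: [0.643, -0.609, 0.36, -0.294]
contact_force: [0.5, 3.1, -2.5]
gripper_width: 25.6
```

```bash
cat >> h.py <<'E'
def mom(n=10):
    rows=[]
    for i in range(n):
        cam('scene');s=st();q=s['tcp_rot'];M=R.from_quat([q[1],q[2],q[3],q[0]]).as_matrix()
        rows.append(np.r_[s['contact_force'],s['torque'],s['eef_pos'],M[:,1]])
    r=np.mean(rows,0);F,T,p,y=r[:3],r[3:6],r[6:9],r[9:]
    tip=np.array([531.4,115.7,24])
    for L in (0,160,185,210):
        ref=p-y*L; m=T-np.cross((tip-ref)/1000,F+[0,0,1.2]); print('L',L,'Mtip',m.round(3))
E
python3 -c "
from h import *
w,M=look(4);mom()
"
```

```text
t 16.7 pos [532.  115.3 137.8] q [-0.44  0.43  0.21  1.95 -0.25  0.83  0.54] F [ 0.47  3.08 -2.54] T [ 0.765 -0.098  0.038] w 25.6
[[0.567, -0.06, 0.821], [-0.817, 0.086, 0.571], [-0.105, -0.994, -0.0]] jaw yaw 34.79
meanT [ 0.749 -0.105  0.036] sd [0.027 0.016 0.022] F [-0.28  2.61 -2.66]
dot [347.1 220.5] r 20.5 slot yaw 45.6
L 0 Mtip [ 0.441 -0.07   0.03 ]
L 160 Mtip [0.042 0.026 0.062]
L 185 Mtip [-0.02   0.041  0.067]
L 210 Mtip [-0.083  0.056  0.072]
```

Call:
drive_tool(plan="0 0 0 0 0.1 1.3 0;0 0 0 0 0.3 2.6 0;0 0 0 0 0.4 3.9 0;0 0 0 -0.0001 0.5 5.2 0;0 0 0 -0.0001 0.7 6.5 0;0 0 0 -0.0001 0.8 7.8 0;0 0 0 -0.0002 0.9 9 0;0 0 0 -0.0002 1.1 10 0;0 0 0 -0.0002 1.1 10 0;0 0 0 -0.0002 1.1 10 0")

```text
t: 18.65
eef_pos: [531.9, 115.2, 137.8]
tcp_rot: [0.615, -0.574, 0.412, -0.35]
contact_force: [1.5, 3.1, -3.2]
gripper_width: 25.7
```

```bash
python3 -c "
from h import *
w,M=look(2);mom(8)
"
```

```text
t 18.65 pos [531.9 115.2 137.8] q [-0.46  0.42  0.25  1.97 -0.28  0.81  0.39] F [ 1.48  3.08 -3.18] T [ 0.869 -0.457  0.032] w 25.7
[[0.416, -0.043, 0.908], [-0.903, 0.096, 0.418], [-0.105, -0.994, 0.001]] jaw yaw 24.72
meanT [ 0.913 -0.476  0.062] sd [0.003 0.024 0.009] F [ 1.12  3.91 -4.25]
dot [346.6 219. ] r 20.4 slot yaw 39.2
L 0 Mtip [ 0.517 -0.306  0.072]
L 160 Mtip [-0.034 -0.014  0.124]
L 185 Mtip [-0.12   0.031  0.132]
L 210 Mtip [-0.206  0.077  0.14 ]
```

Call:
drive_tool(plan="0 0 0 0 0.1 1 0;0 0 0 0 0.2 2 0;0 0 0 0 0.3 3 0;0 0 0 0 0.4 4 0;0 0 0 -0.0001 0.5 5 0;0 0 0 -0.0001 0.6 6 0;0 0 0 -0.0001 0.6 6 0;0 0 0 -0.0001 0.6 6 0;0 0 0 -0.0001 0.6 6 0;0 0 0 -0.0001 0.6 6 0")

```text
t: 20.4
eef_pos: [531.9, 115.2, 137.8]
tcp_rot: [0.596, -0.552, 0.442, -0.381]
contact_force: [2.6, 5.3, -4.5]
gripper_width: 25.6
```

```bash
python3 -c "
from h import *
w,M=look(2);mom(8)
"
```

```text
t 20.4 pos [531.9 115.2 137.8] q [-0.48  0.42  0.27  1.97 -0.3   0.8   0.31] F [ 2.64  5.27 -4.54] T [ 1.064 -0.778  0.132] w 25.6
[[0.319, -0.033, 0.947], [-0.942, 0.1, 0.32], [-0.105, -0.994, 0.0]] jaw yaw 18.69
meanT [ 1.05  -0.812  0.13 ] sd [0.023 0.007 0.029] F [ 1.88  4.23 -4.92]
dot [346.5 217.5] r 20.6 slot yaw 36.5
L 0 Mtip [ 0.611 -0.575  0.127]
L 160 Mtip [ 0.021 -0.128  0.191]
L 185 Mtip [-0.072 -0.059  0.202]
L 210 Mtip [-0.164  0.011  0.212]
```

Torque at the tip is about 0.19–0.20 N m, between tight (0.16) and forced (0.25). I'll stop turning, unwind the grip wind-up by 9°, then withdraw.

Call:
drive_tool(plan="0 0 0 0 -0.2 -2 0;0 0 0 0 -0.4 -4 0;0 0 0 0 -0.6 -6 0;0 0 0 0 -0.9 -8 0;0 0 0 0 -0.9 -9 0;0 0 0 0 -0.9 -9 0;0 0 0 0 -0.9 -9 0;0 -0.0001 -0.001 0 -0.9 -9 0;0 -0.0002 -0.002 0 -0.9 -9 0;0 -0.0003 -0.003 0 -0.9 -9 0")

```text
t: 22.15
eef_pos: [531.6, 114.5, 140.8]
tcp_rot: [0.624, -0.585, 0.397, -0.333]
contact_force: [-0.4, 0.5, -1.5]
gripper_width: 26.3
```

```bash
python3 -c "
from h import *
w,M=look(2);mom(4)
"
```

```text
t 22.15 pos [531.6 114.5 140.8] q [-0.46  0.42  0.24  1.96 -0.27  0.82  0.44] F [-0.38  0.46 -1.53] T [-0.074  0.003  0.004] w 26.3
[[0.462, -0.049, 0.885], [-0.88, 0.093, 0.465], [-0.105, -0.994, 0.0]] jaw yaw 27.7
meanT [-0.144  0.07   0.024] sd [0.014 0.049 0.026] F [ 0.05  0.5  -0.78]
dot [347.4 219.4] r 20.5 slot yaw 36.9
L 0 Mtip [-0.166  0.035 -0.01 ]
L 160 Mtip [-0.187  0.047 -0.008]
L 185 Mtip [-0.19   0.049 -0.007]
L 210 Mtip [-0.194  0.051 -0.007]
```

Call:
drive_tool(plan="0 -0.0005 -0.005 0 0 0 0;0 -0.001 -0.01 0 0 0 0;0 -0.0025 -0.025 0 0 0 0;0 -0.005 -0.05 0 0 0 0;0 -0.008 -0.075 0 0 0 0;0 -0.0105 -0.1 0 0 0 0;0 -0.013 -0.125 0 0 0 0;0 -0.015 -0.145 0 0 0 0;0 -0.0155 -0.15 0 0 0 0;0 -0.0155 -0.15 0 0 0 0")

```text
t: 23.7
eef_pos: [531.9, 114.5, 292.0]
tcp_rot: [0.624, -0.585, 0.397, -0.334]
contact_force: [-0.2, -0.1, -1.0]
gripper_width: 26.0
```

```bash
python3 -c "
from h import *
s,M=rep();w=cam('wrist');t=cam('top');sc=cam('scene')
o=np.zeros((600,800,3),np.uint8)
o[:400,:520]=cv2.resize(w['bgr'][100:300,190:450],None,fx=2,fy=2,interpolation=cv2.INTER_CUBIC)
o[400:600,:400]=cv2.resize(sc['bgr'][130:230,180:380],None,fx=2,fy=2,interpolation=cv2.INTER_CUBIC)
o[:600,530:800]=cv2.resize(w['bgr'][20:170,240:307],(270,600),interpolation=cv2.INTER_CUBIC)
o[420:600,400:528]=0
cv2.imwrite('pics/u1.png',o);np.save('w.npy',w['bgr'])
# stand hole & top seen from top cam
g=t['bgr'][180:260,345:420]
print('pred edge px',proj(w,[[564.8,108.6,28],[570.9,108.6,28],[531.4,115.7,28]]).round(1))
# stand: brown mask in top
hsv=cv2.cvtColor(t['bgr'],cv2.COLOR_BGR2HSV);m=((hsv[...,0]>8)&(hsv[...,0]<18)&(hsv[...,1]>110)).astype(np.uint8);m[:195]=0;m[250:]=0;m[:,:355]=0;m[:,400:]=0
n,l,q,c=cv2.connectedComponentsWithStats(m);i=1+np.argmax(q[1:,4]);print(q[i],c[i])
cn=max(cv2.findContours((l==i).astype(np.uint8),0,1)[0],key=cv2.contourArea);print(cn[:,0].tolist())
sub=cv2.cvtColor(t['bgr'],cv2.COLOR_BGR2GRAY)[212:232,364:394];print(sub)
"
```

```text
t 23.7 pos [531.9 114.5 292. ] q [-0.5   0.24  0.28  1.82 -0.19  1.13  0.34] F [-0.25 -0.06 -0.95] T [-0.141 -0.007  0.023] w 26.0
[[0.463, -0.047, 0.885], [-0.88, 0.094, 0.465], [-0.105, -0.994, 0.002]] jaw yaw 27.71
pred edge px [[342.6 210.6]
 [346.8 212.8]
 [321.6 193.4]]
[366 210  24  23 316] [376.96835443 221.02531646]
[[374, 210], [373, 211], [372, 212], [371, 213], [371, 214], [370, 215], [370, 216], [370, 217], [369, 218], [368, 219], [368, 220], [367, 221], [367, 222], [366, 223], [366, 224], [366, 225], [367, 226], [368, 226], [369, 226], [370, 227], [371, 227], [372, 228], [373, 228], [374, 229], [375, 230], [376, 230], [377, 231], [378, 231], [379, 231], [380, 232], [381, 231], [382, 230], [382, 229], [383, 228], [383, 227], [384, 226], [385, 225], [385, 224], [386, 223], [386, 222], [387, 221], [387, 220], [388, 219], [389, 218], [388, 217], [387, 217], [386, 217], [385, 216], [384, 215], [383, 215], [382, 214], [381, 213], [380, 213], [379, 213], [378, 212], [377, 212], [376, 211], [375, 211]]
[[111 113 114 111 116 115 112  87  80 103 123 125 126 123 123 119 112 112
  
[... 1724 characters left out ...]
122 117 118 115 115 112
  110 106 110 139 161 126 123 125 127 125 125 122]
 [166 170 162 134  86  65  62  75 105 119 120 120 117 120 114 113 108 104
  106 109 127 165 166 124 122 123 126 123 124 123]
 [166 165 166 166 160 136  87  66  61  78 105 117 118 112 109 109 107 112
  105 113 153 170 164 125 121 122 125 126 123 126]
 [164 165 165 167 168 168 160 133  88  61  59  77  98 109 112 112 108 107
  106 125 165 166 166 126 122 125 124 124 123 124]
 [163 166 166 161 166 167 167 169 158 135  89  59  59  73  95 111 108 107
  116 151 167 166 162 124 122 122 126 126 125 124]
 [164 166 164 164 165 164 164 167 167 168 159 136  87  60  58  82 103 110
  129 166 168 167 165 125 123 124 124 123 124 124]]
```

View pics/u1.png

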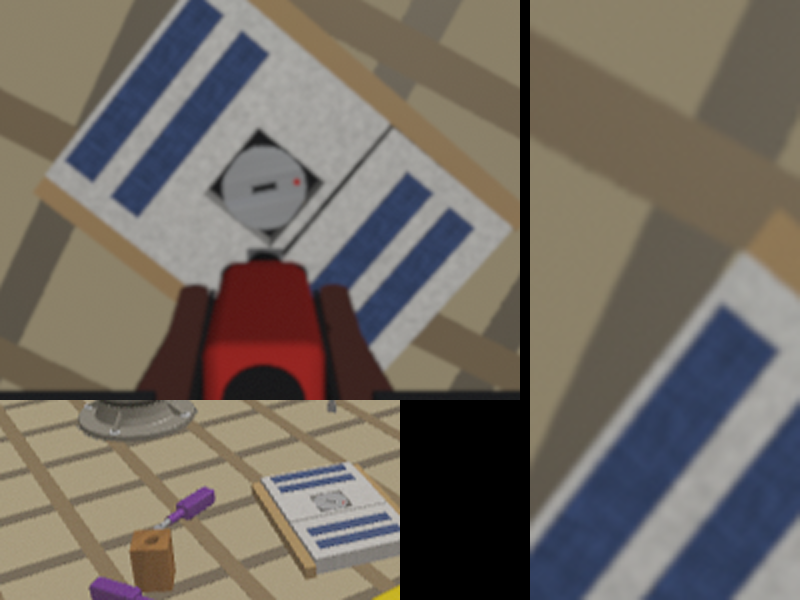

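The boards' gap is a thin even line at crop (340,190) and the disc is free of the blade. Next I remeasure the tip in the tool frame and the hole position.

```bash
python3 -c "
from h import *
s,M=rep();w=cam('wrist');t=cam('top');p=s['eef_pos']
g=cv2.cvtColor(w['bgr'],cv2.COLOR_BGR2GRAY)
for v in range(218,234): print(v,g[v,306:340].tolist())
m=(g<40).astype(np.uint8);m[:270]=0;m[340:]=0;m[:,:300]=0;m[:,344:]=0
n,l,q,c=cv2.connectedComponentsWithStats(m);i=1+np.argmax(q[1:,4]);print(q[i],c[i])
a=R.from_euler('z',-6,degrees=True).as_matrix()
top=M.T@(onz(w,c[i],p[2]+15.2)-p);print('top',top)
for r in (222.5,223.5,224.5): print(r,M.T@(onz(w,(322,r),p[2]-114.8)-p))
print('hole',onz(t,(377.3,221),70))
"
```

```text
t 23.85 pos [531.5 114.4 290.9] q [-0.5   0.24  0.28  1.82 -0.19  1.13  0.34] F [ 0.96 -0.77 -1.51] T [-0.152  0.006  0.037] w 25.7
[[0.462, -0.049, 0.885], [-0.88, 0.093, 0.465], [-0.105, -0.994, -0.0]] jaw yaw 27.71
218 [159, 164, 167, 167, 164, 162, 160, 158, 156, 156, 156, 151, 142, 130, 120, 113, 108, 100, 83, 65, 57, 62, 71, 88, 114, 138, 153, 159, 161, 161, 155, 137, 103, 79]
219 [162, 165, 167, 165, 162, 160, 159, 158, 157, 158, 159, 160, 155, 145, 131, 120, 113, 110, 100, 86, 72, 69, 82, 108, 133, 148, 154, 157, 159, 154, 138, 109, 76, 78]
220 [162, 165, 166, 163, 160, 157, 158, 157, 158, 159, 161, 163, 162, 157, 146, 133, 122, 115, 107, 93, 78, 82, 104, 129, 145, 152, 153, 154, 151, 137, 109, 76, 70, 99]
221 [162, 163, 163, 161, 158, 157, 159, 159, 159, 160, 162, 163, 163, 162, 157, 148, 137, 125, 112, 96, 87, 102, 129, 147, 153, 153, 153, 148, 136, 110, 77, 68, 94, 127]
222 [160, 161, 161, 159, 158, 158, 160, 161, 159, 158, 158, 158, 159, 159, 157, 155, 148, 135, 120, 103, 102, 123, 146, 156, 156, 155, 151, 138, 112, 79, 64, 88, 123, 149]
223 [160, 162, 163, 161, 159, 160,
[... 1276 characters left out ...]
 71, 50, 41, 40, 39, 39, 38, 39, 39, 39, 39, 38, 40, 40, 40, 37, 42, 51, 63, 74, 80, 82, 82, 86, 98, 113, 126]
232 [62, 54, 51, 51, 52, 52, 50, 46, 42, 40, 40, 41, 40, 41, 42, 41, 41, 40, 42, 43, 41, 41, 42, 42, 42, 44, 47, 49, 49, 49, 51, 58, 69, 82]
233 [41, 41, 40, 39, 41, 42, 41, 41, 41, 43, 42, 43, 44, 42, 44, 43, 42, 43, 43, 43, 44, 44, 43, 42, 44, 44, 43, 43, 41, 43, 42, 43, 43, 47]
[ 301  283   42   40 1335] [321.33558052 302.39400749]
top [ -1.15961864 -15.16202075  -0.27695845]
222.5 [1.04665749e+01 1.14333146e+02 3.81879829e-02]
223.5 [1.12894271e+01 1.14246196e+02 3.85665031e-02]
224.5 [1.21132630e+01 1.14159143e+02 3.89454758e-02]
hole [ 540.53826383 -184.27330061   70.        ]
```

```bash
sed -i 's/^TIP=.*/TIP=np.array([12.95,114.2,0.]);PHI=6.2/' h.py; python3 -c "
from h import *
target([540.5,-184.3,100],27.7)"
```

```text
now tip [532.  113.6 176. ] shift [ 0.2746  0.0475 -0.131 ] rot [0.  0.  0.2]
```

Call:
drive_tool(plan="0 0.04 -0.004 -0.02 0 0 0;0 0.08 -0.0085 -0.04 0 0 0;0 0.12 -0.013 -0.06 0 0 0;0 0.16 -0.017 -0.08 0 0 0;0 0.2 -0.021 -0.1 0 0 0;0 0.24 -0.025 -0.12 0 0 0;0 0.2666 -0.028 -0.131 0 0 0.2;0 0.2697 0.002 -0.131 0 0 0.2;0 0.2725 0.03 -0.131 0 0 0.2;0 0.2746 0.0475 -0.131 0 0 0.2")

```text
t: 25.2
eef_pos: [539.7, -183.6, 213.2]
tcp_rot: [0.624, -0.585, 0.399, -0.332]
contact_force: [-0.3, 0.5, -0.8]
gripper_width: 25.8
```

```bash
python3 -c "
from h import *
s,M=rep();target([540.5,-184.3,90],27.7)
cam('top');w=cam('wrist')
print('hole pred',proj(w,[540.5,-184.3,70]))
cv2.imwrite('pics/s1.png',cv2.resize(w['bgr'][150:250,255:388],(800,600),interpolation=cv2.INTER_CUBIC))
g=cv2.cvtColor(w['bgr'],cv2.COLOR_BGR2GRAY)
for v in range(188,234): print(v,g[v,298:346:1].tolist())
"
```

```text
t 25.2 pos [ 539.7 -183.6  213.2] q [-0.06  0.4   0.42  1.81 -0.27  1.06  0.97] F [-0.3   0.45 -0.84] T [-0.174 -0.091  0.031] w 25.8
[[0.462, -0.053, 0.885], [-0.88, 0.096, 0.465], [-0.11, -0.994, -0.002]] jaw yaw 27.71
now tip [ 539.6 -184.    98.2] shift [0.0014 0.0081 0.0004] rot [ 0.1  0.  -0.1]
hole pred [[323.57891344 219.78715776]]
188 [130, 130, 130, 130, 130, 130, 130, 130, 129, 130, 130, 130, 129, 126, 116, 101, 84, 68, 56, 49, 47, 48, 48, 47, 47, 47, 47, 50, 56, 63, 71, 79, 83, 85, 85, 86, 86, 83, 73, 68, 78, 100, 120, 129, 130, 130, 130, 130]
189 [130, 130, 131, 130, 130, 130, 130, 130, 130, 130, 130, 127, 120, 110, 95, 76, 58, 51, 49, 49, 48, 47, 48, 47, 48, 48, 53, 59, 69, 76, 82, 85, 85, 85, 86, 86, 87, 85, 78, 70, 68, 86, 109, 124, 129, 131, 130, 130]
190 [130, 130, 131, 130, 130, 129, 130, 130, 130, 129, 126, 117, 100, 83, 68, 56, 49, 48, 48, 48, 48, 47, 48, 49, 52, 58, 65, 73, 80, 84, 86, 86, 85, 85, 85, 86, 87, 86, 83, 76, 69, 74, 95, 114, 126, 130, 130, 130]
191 [130, 130, 130, 130, 130, 131, 130, 130, 127, 120, 111, 96, 76, 59, 51, 49, 48, 48, 48, 48, 48, 48, 50
[... 7730 characters left out ...]
, 32, 30, 33, 32, 33, 34, 32, 33, 33, 33, 41, 53, 61, 63, 62, 63, 63, 66, 77, 83, 88, 91, 93, 95, 95, 95, 95]
231 [87, 87, 87, 85, 82, 77, 72, 66, 60, 60, 59, 61, 59, 57, 57, 54, 47, 40, 39, 40, 38, 39, 39, 38, 39, 39, 39, 39, 39, 40, 39, 40, 43, 49, 51, 50, 50, 50, 54, 59, 65, 72, 81, 87, 92, 94, 94, 94]
232 [89, 87, 87, 83, 75, 64, 53, 46, 43, 42, 43, 42, 44, 43, 43, 42, 42, 41, 41, 42, 40, 43, 41, 40, 41, 41, 41, 41, 40, 41, 42, 39, 41, 41, 43, 40, 43, 43, 43, 43, 44, 50, 60, 72, 86, 93, 95, 95]
233 [92, 88, 84, 75, 59, 45, 36, 37, 39, 41, 41, 42, 42, 42, 43, 41, 43, 44, 44, 44, 42, 42, 44, 43, 43, 43, 41, 44, 43, 43, 42, 44, 43, 43, 42, 44, 43, 43, 42, 41, 39, 39, 40, 53, 71, 87, 95, 95]
```

View pics/s1.png

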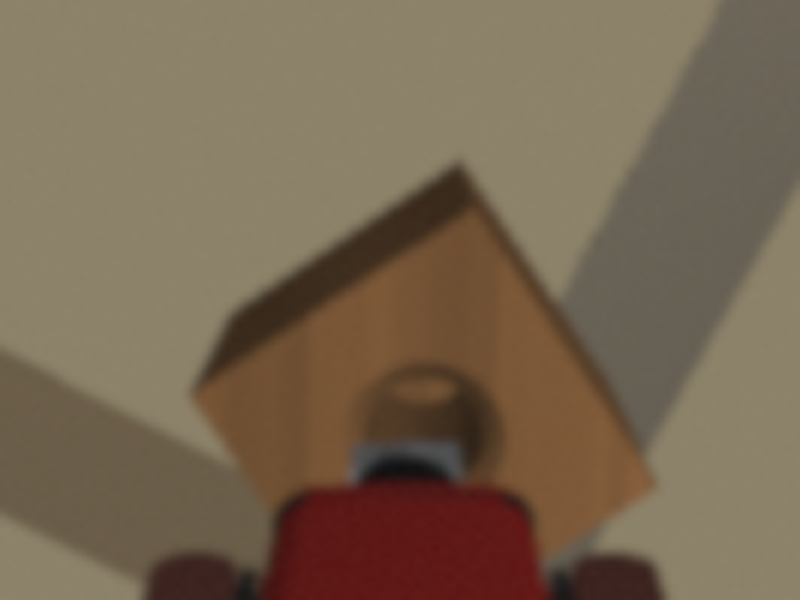

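```bash
python3 -c "
from h import *
s,M=rep();w=cam('wrist')
x=M[:,0].copy();x[2]=0;x/=np.linalg.norm(x)
L=onz(w,(312,221),70);Rr=onz(w,(339,221),70);print('dia',np.linalg.norm(L-Rr))
r=np.linalg.norm(L-Rr)/2
H=onz(w,(325.5,209.8),70)+r*x
t=onz(w,(322.4,223),s['eef_pos'][2]-114.8)+1.25*x
print('hole',H,'tip',t,'d along xh',(H-t)@x,'jaw',(H-t)@M[:,2])
"
```

```text
t 25.3 pos [ 539.2 -183.3  212.9] q [-0.06  0.4   0.42  1.81 -0.27  1.06  0.97] F [-0.46  0.16 -1.25] T [-0.112 -0.018  0.011] w 25.8
[[0.462, -0.054, 0.885], [-0.88, 0.097, 0.465], [-0.111, -0.994, -0.003]] jaw yaw 27.73
dia 24.006364424591034
hole [ 543.97081539 -186.54870909   70.        ] tip [ 538.95097646 -182.76729791   98.11721744] d along xh 5.681711576599397 jaw 2.772087904562617
```

The stand corners agree with the hole estimate, so the tip needs to go 5.7 mm along tool x and 2.8 mm along the jaw. Aligning and lowering part way.

Call:
drive_tool(plan="0 0.0057 -0.0006 0.0028 0 0 0;0 0.0057 -0.0006 0.0028 0 0 0;0 0.0068 0.0094 0.0028 0 0 0;0 0.0079 0.0193 0.0028 0 0 0;0 0.0085 0.0243 0.0028 0 0 0;0 0.009 0.0293 0.0028 0 0 0;0 0.0096 0.0342 0.0028 0 0 0;0 0.0101 0.0392 0.0028 0 0 0;0 0.0107 0.0442 0.0028 0 0 0;0 0.0112 0.0491 0.0028 0 0 0")

```text
t: 26.6
eef_pos: [545.1, -187.5, 164.0]
tcp_rot: [0.624, -0.585, 0.399, -0.332]
contact_force: [-0.6, -0.2, -0.3]
gripper_width: 25.8
```

```bash
python3 -c "
from h import *
rep()"
```

```text
t 26.6 pos [ 545.1 -187.5  164. ] q [-0.04  0.47  0.4   1.84 -0.31  0.97  1.  ] F [-0.63 -0.19 -0.34] T [-0.123 -0.026  0.031] w 25.8
[[0.462, -0.052, 0.885], [-0.88, 0.096, 0.465], [-0.109, -0.994, -0.001]] jaw yaw 27.72
```

Call:
drive_tool(plan="0 0.0005 0.005 0 0 0 0;0 0.0009 0.008 0 0 0 0;0 0.0012 0.011 0 0 0 0;0 0.0015 0.014 0 0 0 0;0 0.0019 0.017 0 0 0 0;0 0.0022 0.02 0 0 0 0;0 0.0025 0.023 0 0 0 0;0 0.0028 0.026 0 0 0 0;0 0.0032 0.029 0 0 0 0;0 0.0035 0.032 0 0 0 0")

```text
t: 27.85
eef_pos: [545.0, -187.4, 131.6]
tcp_rot: [0.624, -0.585, 0.399, -0.332]
contact_force: [-1.8, 0.9, -0.7]
gripper_width: 26.1
```

```bash
python3 -c "
from h import *
rep()"
```

```text
t 27.85 pos [ 545.  -187.4  131.6] q [-0.02  0.52  0.38  1.86 -0.33  0.91  1.03] F [-1.76  0.91 -0.68] T [0.033 0.322 0.017] w 26.1
[[0.462, -0.052, 0.885], [-0.88, 0.096, 0.465], [-0.11, -0.994, -0.002]] jaw yaw 27.72
```

Call:
drive_tool(plan="0 0.0001 0.001 0 0 0 0;0 0.0002 0.002 0 0 0 0;0 0.0003 0.003 0 0 0 0;0 0.0004 0.004 0 0 0 0;0 0.0005 0.005 0 0 0 0;0 0.0006 0.0055 0 0 0 0;0 0.0006 0.006 0 0 0 0;0 0.0006 0.006 0 0 0 0;0 0.0006 0.006 0 0 0 0;0 0.0006 0.006 0 0 0 0")

```text
t: 29.1
eef_pos: [544.9, -187.4, 125.5]
tcp_rot: [0.624, -0.585, 0.399, -0.332]
contact_force: [0.3, 0.1, -1.9]
gripper_width: 25.7
```

```bash
python3 -c "
from h import *
rep()"
```

```text
t 29.1 pos [ 544.9 -187.4  125.5] q [-0.02  0.52  0.38  1.86 -0.34  0.9   1.03] F [ 0.29  0.14 -1.89] T [-0.054  0.107  0.036] w 25.7
[[0.462, -0.052, 0.885], [-0.88, 0.096, 0.465], [-0.11, -0.994, -0.002]] jaw yaw 27.72
```

Call:
drive_tool(plan="0 0 0.0003 0 0 0 0;0 0.0001 0.0006 0 0 0 0;0 0.0001 0.0009 0 0 0 0;0 0.0001 0.0012 0 0 0 0;0 0.0001 0.0012 0 0 0 0;0.1 0.0001 0.0012 0 0 0 0;0.35 0.0001 0.0012 0 0 0 0;0.5 0.0001 0.0012 0 0 0 0;0.6 0.0001 0.0012 0 0 0 0;0.6 0.0001 0.0012 0 0 0 0")

```text
t: 30.35
eef_pos: [545.0, -187.4, 124.3]
tcp_rot: [0.624, -0.585, 0.399, -0.332]
contact_force: [0.2, 0.3, -0.7]
gripper_width: 52.8
```

Call:
drive_tool(plan="1 0 0 0 0 0 0;1 0 0 0 0 0 0;1 -0.0006 -0.005 0 0 0 0;1 -0.0016 -0.015 0 0 0 0;1 -0.0033 -0.03 0 0 0 0;1 -0.0055 -0.05 0 0 0 0;1 -0.008 -0.075 0 0 0 0;1 -0.011 -0.1 0 0 0 0;1 -0.014 -0.13 0 0 0 0;1 -0.014 -0.13 0 0 0 0")

```text
t: 31.6
eef_pos: [546.7, -188.3, 258.4]
tcp_rot: [0.625, -0.584, 0.397, -0.334]
contact_force: [-0.2, 0.1, -0.2]
gripper_width: 88.2
```

```bash
python3 -c "
from h import *
s,M=rep();w=cam('wrist');sc=cam('scene');t=cam('top')
g=cv2.cvtColor(w['bgr'],cv2.COLOR_BGR2GRAY)
b=sc['bgr'].astype(int);m=((b[...,2]>90)&(b[...,2]>2.2*b[...,1])&(b[...,2]>2.2*b[...,0])).astype(np.uint8)
n,l,q,c=cv2.connectedComponentsWithStats(m);print([(q[i].tolist(),c[i].round(1)) for i in range(1,n) if q[i][4]>40])
print('exp scene top/bottom',proj(sc,[[543,-186,140],[543,-186,70]]).round(1))
b=w['bgr'].astype(int);m=((b[...,2]>70)&(b[...,2]>2*b[...,1])&(b[...,2]>2*b[...,0])).astype(np.uint8)
n,l,q,c=cv2.connectedComponentsWithStats(m);print([(q[i].tolist(),c[i].round(1)) for i in range(1,n) if q[i][4]>100])
i=1+np.argmax(q[1:,4]);x0,y0,ww,hh=q[i][:4]
mk=(g[y0:y0+hh,x0:x0+ww]<40).astype(np.uint8);n2,l2,q2,c2=cv2.connectedComponentsWithStats(mk);j=1+np.argmax(q2[1:,4]);cc=c2[j]+[x0,y0]
print('cap',q2[j],cc,onz(w,cc,140),'scene tri n/a')
"
```

```text
t 31.6 pos [ 546.7 -188.3  258.4] q [-0.07  0.37  0.44  1.75 -0.25  1.15  0.95] F [-0.18  0.06 -0.25] T [-0.152 -0.041  0.022] w 88.2
[[0.463, -0.047, 0.885], [-0.88, 0.095, 0.465], [-0.106, -0.994, 0.003]] jaw yaw 27.7
[([246, 177, 15, 25, 259], array([253.2, 188.7]))]
exp scene top/bottom [[251.6 176.9]
 [254.8 199.5]]
[([305, 194, 31, 41, 847], array([319.9, 212. ]))]
cap [  5  18  20  20 325] [319.52923077 221.34461538] [ 544.41196705 -187.55048938  140.        ] scene tri n/a
```

```bash
python3 -c "
from h import *
t=cam('top')
c=np.array([531.4,115.7]);
b=t['bgr'].astype(int);sub=(b[...,2]-(b[...,1]+b[...,0])/2);sub[:215]=0;sub[240:]=0;sub[:,:268]=0;sub[:,290:]=0
v,u=np.unravel_index(np.argmax(sub),sub.shape);print(u,v,sub.max());P=onz(t,(u,v),28);C=onz(t,(277.2-.4,226.7-.4),28);d=P-C;print('dot yaw',np.degrees(np.arctan2(d[1],d[0])),np.linalg.norm(d))
g=cv2.cvtColor(t['bgr'],cv2.COLOR_BGR2GRAY)
print([g[208:224,u].tolist() for u in (262,290,297)])
g0=cv2.cvtColor(cv2.imread('pics/top0.png'),cv2.COLOR_BGR2GRAY);print([g0[208:224,u].tolist() for u in (262,290,297)])
# other objects unchanged?
d=cv2.absdiff(t['bgr'],cv2.imread('pics/top0.png')).max(2)>40
n,l,q,cc=cv2.connectedComponentsWithStats(d.astype(np.uint8));print([q[i].tolist() for i in range(1,n) if q[i][4]>15])
"
```

```text
273 221 80.5
dot yaw 35.43008665091378 19.827346600698817
[[213, 218, 211, 124, 179, 207, 216, 205, 206, 206, 206, 209, 208, 207, 207, 207], [170, 208, 203, 205, 208, 211, 212, 211, 122, 86, 206, 211, 202, 203, 211, 209], [72, 116, 208, 208, 209, 204, 204, 204, 204, 177, 162, 198, 211, 211, 206, 209]]
[[209, 209, 135, 111, 178, 203, 205, 203, 199, 199, 200, 204, 202, 204, 202, 201], [196, 201, 197, 199, 201, 204, 205, 180, 98, 85, 201, 205, 198, 196, 203, 205], [83, 171, 203, 200, 199, 198, 197, 199, 194, 142, 154, 192, 205, 205, 200, 199]]
[[351, 168, 109, 232, 8468], [445, 188, 20, 19, 248], [272, 197, 14, 3, 16], [425, 202, 11, 5, 37], [372, 245, 15, 12, 126], [322, 258, 41, 20, 277], [373, 266, 15, 43, 351], [0, 307, 96, 93, 5557], [347, 371, 44, 29, 1118], [342, 381, 6, 12, 26]]
```

```bash
python3 -c "
from h import *
print(bot.finish_job())"
```

```text
the job is handed in; nothing more can be done
None
```

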